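Thread the page clip onto the bent copy-holder rod and slide it to the stop

TASK

Take the steel ring clip that stands on the desk, thread its ring onto the free end of the copy holder's bent rod, slide it along round both bends and leave it hanging there up against the stop collar by the post. The rod was bent by hand and its course is not exactly as drawn, so feel the way, with a few newtons at most, and never force the ring or the gripper against the rod or the stop. Leave the other things on the desk where they are.

Things in the scene. Friction and masses are not known exactly. Their poses are not given: they have to be found in the camera images.
- ring_clip: Page clip, loose, plain steel, about 80 g, standing on its jaw on the desk. Jaw 50 (own x) x 22 (y) x 12 mm high, neck 16 x 8 mm, on top an upright eight-sided ring, 32 mm across flats, bore 11 mm across, 14 mm long. The bore runs along own y; flat sides face +x and -x (a 32 mm grasp from above, one finger each side). Origin: centre of the underside; z up. Either end may go first.
- ring (a point): Centre of the ring's bore, 48 mm above the underside of ring_clip; axes as ring_clip.
- rail: Copy holder, fixed. Wooden base 100 x 100 x 18 mm (centred 15 mm towards +y of the post), steel post 14 mm thick, from which a round steel rod 6 mm thick runs out level, its axis 130 mm above the desk all the way, to a free end. It does not give when pushed. Origin: on the desk under the post's centre; z up; the rod leaves the post towards -y.
- root (a point): Point on the rod's axis in the post, 130 mm above rail's origin, same axes. Drawn course of the rod from here, x, y in mm, from the free end: straight +y from (-95,-267) to (-95,-185); bend 60 deg right (to +x), axis radius 30, to (-80,-158); straight to (-15,-121); bend 60 deg left, radius 30, to (0,-95); straight +y to (0,0). The true course differs: see tip.
- tip (a point): Free end of the rod, on its axis; y points along the rod into it, z up. Hand-bent: against the drawing the first and last straight are each up to 22 mm, the middle one up to 12 mm longer or shorter, and each bend is up to 0.15 rad more or less than 60 deg (kinked at its end on the stop's side). This end is thus up to 90 mm off the drawing (it is measured), so are the bends (not measured: feel).
- stop (a point): Centre of the stop collar's near face on the rod (22 mm diameter, 10 mm long, fixed), 30 mm before the post on the last straight, which is truly straight. y points along the rod to the post, z up. A ring against it has its bore centre 7 mm before this point; released, it hangs up to 2.5 mm below the rod's axis.
- bowl: Bystander: grey ceramic bowl, 110 mm wide, 45 mm high, with two erasers in it. Origin under its centre.
- cup: Bystander: stainless steel cup, 72 mm wide, 85 mm high. Origin under its centre.
- pencil_case: Bystander: wooden pencil case, 70 x 210 x 38 mm. Origin under its centre.
- clipboard_clip: Bystander: yellow plastic clipboard clip lying flat, 45 x 100 x 17 mm. Origin under its centre.
- tape_roll: Bystander: cardboard tape core lying flat, 84 mm wide, 19 mm high. Origin under its centre.
- stapler: Bystander: black stapler, 140 x 36 x 43 mm. Origin under its centre.

How it is judged:
By the outcome, as a careful person would: the job done as asked, in the order asked, and still so for the second after the job is handed in, with the robot touching nothing.
It also fails if it takes over 72 s, if anything falls off the work surface, if the arm or the gripper's body presses on something with over 40 N, if the wrist force passes 120 N, or if a joint passes its speed limit or range.

ROBOT

A 6-joint arm with a two-finger parallel gripper is mounted at the origin on the work surface. World frame = base frame: x ahead of the robot, y to its left, z up, the work surface at z = 0. Lengths are in m, angles in degrees, forces in N, time in s.
With the tool pointing down it reaches from about 0.25 to 0.725 m from the base axis. Payload 9.7 kg.
Tool frame: the origin (TCP) lies midway between the tips of the shut fingers; the grasp point (between the pads) lies 19 mm behind it (grip_point_offset is the distance from the TCP to the grasp point, in m); y points along the fingers, z is the direction in which the jaws open and shut, and the axes are right-handed (so a half turn about y gives the same grasp; the last joint's range is limited). The gripper opens to 85 mm and grips with 20 to 120 N. Pads are 22 mm wide; open, the fingers measure 114 mm over their backs; the gripper's body (76 mm by 85 mm) begins 54 mm behind the grasp point. The pads swing forward as they close: fully open they stand 13 mm farther back than shut.
Start: joints at [-73.339, 4.979, 10.078, 95.1, 0, 90], TCP at [0.158, -0.527, 0.231] pointing down, gripper open.
Joint ranges: [-179.16, 179.16], [-48.56, 103.87], [-65.8, 70.77], [-126.05, 130.52], [-82.76, 87.17], [-180, 180]. Speed limits (degrees/s): [127.2, 127.2, 147.25, 180, 180, 180].

INTERFACE

Orientations are given as [roll, pitch, yaw] about the fixed x, y, z axes, in that order (R = Rz(yaw) Ry(pitch) Rx(roll)).
In Python, from workcell import get_obs, camera, job_done, grip_point_offset gives the robot as it stands.
- The arm moves only by the tool move_arm, never from a script. Its argument "deltas" is a list that holds one entry, the list of rows, each a list of 4 numbers: the shift along the tool's x, y, z in m, then the turn about the tool's y in degrees. A call has 1 to 5 rows; each row is the pose to reach, as a shift and turn from the pose commanded when the call began, along the tool's axes at that moment; what a row does not reach only later rows make up. A row lasts 1/10 s, in which the tool goes at most 50 mm and 8.59 degrees, less where a joint would pass 70% of its speed; a pose out of reach is approached as far as the arm can. A call with a gripper value outside its range is refused whole. "claw" is the finger opening in m, from 0 to 0.0854, set as the call begins (left out, the last holds). The fingers move at their own pace and stop on an object; "newtons" is the grip in N (left out, the last holds). Time passes only in rows, so rows that repeat a pose let the fingers close. It gives the time, the measured TCP pose, the force and the opening at its end, in the units of the state.
- get_obs(): the state, without advancing time (a new reading comes with each control period).
- camera(name): name is "side" or "top" or "wrist"; returns a dict with "color" (420x560x3 uint8, blue, green, red), "range_z" (420x560 float32, m along the optical axis (not along the pixel's ray), 0 where there is no reading), "fx", "fy", "cx", "cy" (pixels), "k1" (the pictures are not rectified: a ray, as slopes to the right and down, at radius r is drawn at 1 + k1 r^2 times it, then the intrinsics apply), "T" (4x4, takes a point from camera to world coordinates). Camera axes: x right, y down, z forward; pixel columns grow to the right and rows downward; lengths in m; the calibration is good to about 2 mm. A picture is of the moment at which its call begins.
- job_done(): hands the job in, once; it reports no verdict.
The state is a dict: "time": time; "q": joint angles; "qd": joint speeds; "joint_efforts": joint torques, N m; "ee_pos": TCP position; "tcp_rot": TCP orientation; "wrist_force": force on the tool from outside, world axes, zero at the start; "torque": the same for the moment, N m; "opening": finger opening in m.
Only numpy, scipy, OpenCV 4.12 (cv2) and the standard library are available. Lean on these libraries where they do the work, as an engineer would, in place of code of your own. Each camera call takes 0.05 s, during which the arm holds its last target. There are 200 camera calls.

## Working session

There is one attempt and no reset: what is moved stays moved. The work goes in short steps, Python scripts to look and compute and a tool call to move; the robot and the scene stay as the last step left them, time stands still between calls to the robot, and variables do not carry over. Pictures are saved under pics/ and viewed, about 8 in all and at most 12, crops included, and the job is handed in when it is done.

Besides the shell and the picture viewer there is one more tool, called as name(argument=value, ...) on one line, values as JSON. move_arm: Moves the arm, as the interface text tells. Its arguments: {"type":"object","properties":{"deltas":{"type":"array"},"claw":{"type":"number"},"newtons":{"type":"number"}},"required":["deltas"]}

```bash
ls; mkdir -p pics
cat > h.py <<'E'
import numpy as np,cv2
from workcell import get_obs,camera,job_done,grip_point_offset
def snap(n,tag):
    c=camera(n); np.savez(f'pics/{tag}.npz',**c); cv2.imwrite(f'pics/{tag}.png',c['color']); return c
def load(tag):
    return dict(np.load(f'pics/{tag}.npz'))
def cloud(c):
    h,w=c['range_z'].shape; K=np.array([[c['fx'],0,c['cx']],[0,c['fy'],c['cy']],[0,0,1]],float)
    u,v=np.meshgrid(np.arange(w),np.arange(h)); 
    p=cv2.undistortPoints(np.stack([u,v],-1).reshape(-1,1,2).astype(float),K,np.array([float(c['k1']),0,0,0])).reshape(h,w,2)
    z=c['range_z'][...,None]; P=np.concatenate([p*z,z],-1); T=c['T']
    W=P@T[:3,:3].T+T[:3,3]; W[c['range_z']==0]=np.nan; return W
def rayz(c,u,v,z):
    K=np.array([[c['fx'],0,c['cx']],[0,c['fy'],c['cy']],[0,0,1]],float)
    p=cv2.undistortPoints(np.array([[[u,v]]],float),K,np.array([float(c['k1']),0,0,0])).ravel()
    d=c['T'][:3,:3]@np.array([*p,1]); o=c['T'][:3,3]; return o+d*(z-o[2])/d[2]
E
python3 - <<'E'
from h import *
print(get_obs(),grip_point_offset)
a=snap('top','t0');b=snap('side','s0')
print(a['T'],a['fx'],a['k1'],b['T'],b['fx'])
E
```

```text
pics
{'time': 0.0, 'q': array([-7.33385246e+01,  5.01229593e+00,  1.00322847e+01,  9.50981726e+01,
        2.43600214e-03,  9.00007673e+01]), 'qd': array([ 0.01243792, -0.01086986,  0.02548124, -0.08339934,  0.14563327,
        0.02008768]), 'joint_efforts': array([ 3.22872940e-03, -5.20396078e+01,  4.64798784e+01,  1.65428070e-02,
        1.61674593e-04, -1.86883170e-05]), 'ee_pos': array([ 0.15763949, -0.526684  ,  0.23055216]), 'tcp_rot': array([-9.00781839e+01,  2.43495282e-03, -1.63339295e+02]), 'wrist_force': array([-0.01251394,  0.6986366 ,  1.16752328]), 'torque': array([-0.04379649,  0.04343697,  0.01462775]), 'opening': 0.08574783585016378} 0.0187
[[ 0.02566579 -0.98698516  0.15874998  0.41294291]
 [-0.9996661  -0.02581514  0.00112166 -0.01302501]
 [ 0.00299109 -0.15872576 -0.98731818  1.05564511]
 [ 0.          0.          0.          1.        ]] 409.2767529890038 -0.10479920930769084 [[-0.68523533 -0.47371016  0.55321897 -0.18272624]
 [-0.72808703  0.4648246  -0.50381284  0.68795319]
 [-0.01848853 -0.74802191 -0.66341646  1.00135762]
 [ 0.          0.          0.          1.        ]] 533.0875291693826
```

View pics/t0.png

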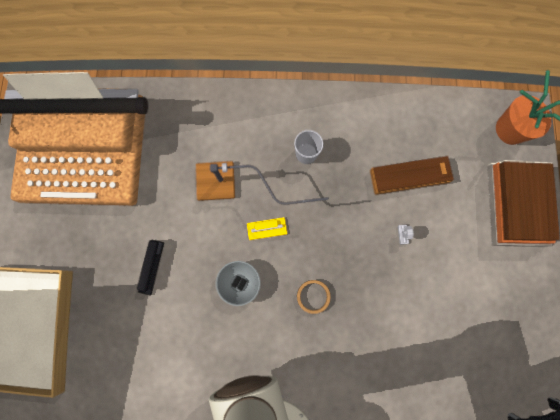

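View pics/s0.png

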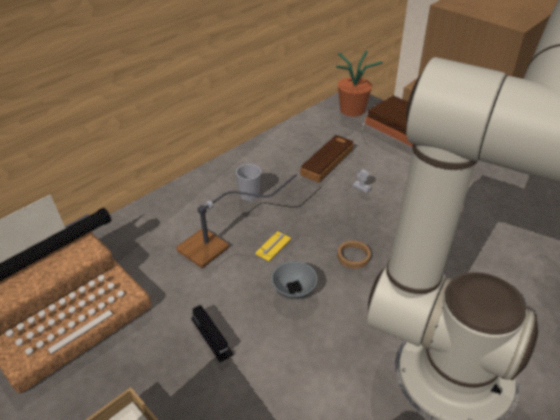

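The top view shows the ring clip at about (406,234), the post at about (218,172) and the rod running right, with its shadow beside it. I'll enlarge the rod and the clip to separate rod from shadow.

Run:
```python
from h import *
c=load('t0');im=c['color']
A=cv2.resize(im[125:225,190:390],None,fx=4,fy=4,interpolation=cv2.INTER_CUBIC)
B=cv2.resize(im[215:250,385:435],None,fx=5,fy=5,interpolation=cv2.INTER_CUBIC)
o=np.zeros((580,800,3),np.uint8);o[:400]=A;o[400:575,:250]=B
s=load('s0')['color'];C=cv2.resize(s[165:245,190:330],(308,176),interpolation=cv2.INTER_CUBIC);D=cv2.resize(s[165:197,345:382],None,fx=5,fy=5,interpolation=cv2.INTER_CUBIC)
o[400:576,255:563]=C;o[400:560,570:755]=D
cv2.imwrite('pics/c1.png',o)
for t in('t0','s0'):
  W=cloud(load(t));
  m=(W[...,2]>.115)&(W[...,2]<.15)&(W[...,0]>.3)&(W[...,0]<.75)&(W[...,1]<.3)&(W[...,1]>-.3)
  P=W[m];print(t,len(P)); i=np.argsort(P[:,1])[::max(1,len(P)//45)];print(np.round(P[i]*1000).astype(int).tolist())
W=cloud(load('t0'))[215:250,385:435].reshape(-1,3);P=W[W[:,2]>.02];print(np.round(P[np.argsort(P[:,2])][::max(1,len(P)//30)]*1000).astype(int).tolist())
```

```text
t0 436
[[597, -125, 131], [598, -118, 134], [597, -109, 129], [594, -102, 132], [596, -95, 130], [588, -86, 132], [593, -79, 132], [590, -69, 134], [588, -63, 133], [585, -56, 133], [587, -47, 133], [587, -40, 132], [585, -31, 131], [585, -24, 132], [582, -15, 132], [587, -8, 131], [593, -3, 131], [598, 2, 132], [605, 7, 133], [609, 11, 134], [624, 14, 129], [627, 19, 135], [632, 24, 133], [644, 29, 134], [645, 33, 131], [659, 36, 130], [659, 41, 130], [665, 48, 133], [668, 55, 132], [670, 67, 132], [670, 76, 131], [669, 85, 135], [665, 92, 132], [664, 99, 134], [664, 109, 133], [665, 114, 130], [667, 115, 139], [667, 117, 139], [658, 120, 136], [666, 122, 140], [664, 130, 132], [661, 135, 131], [664, 136, 138], [669, 139, 138], [672, 141, 137], [654, 143, 132], [654, 146, 132], [669, 148, 138], [655, 151, 127]]
s0 353
[[598, -122, 129], [595, -111, 130], [599, -103, 132], [594, -91, 129], [590, -80, 130], [593, -72, 133], [591, -63, 130], [592, -49, 130], [585, -42, 132], [584, -31, 131], [586, -22, 133], [583, -13, 130], [591, -6, 126], [597, -1, 132], [601, 2, 131], [603, 7, 133],
[... 408 characters left out ...]
], [669, 139, 135], [669, 141, 137], [663, 143, 139], [655, 144, 124], [661, 147, 139], [660, 148, 137], [653, 151, 136], [665, 152, 129], [672, 152, 128], [657, 154, 136]]
[[535, -332, 22], [523, -331, 34], [538, -330, 38], [533, -329, 39], [525, -331, 42], [530, -330, 44], [515, -332, 46], [547, -329, 49], [537, -329, 50], [547, -336, 52], [519, -332, 55], [516, -342, 55], [544, -330, 56], [524, -332, 56], [519, -334, 57], [541, -334, 58], [544, -341, 59], [533, -328, 59], [518, -338, 60], [533, -331, 60], [541, -338, 61], [536, -340, 61], [541, -340, 62], [531, -337, 62], [528, -330, 63], [528, -340, 63], [528, -332, 64], [530, -329, 64], [538, -337, 65], [533, -331, 65], [530, -334, 66]]
```

View pics/c1.png

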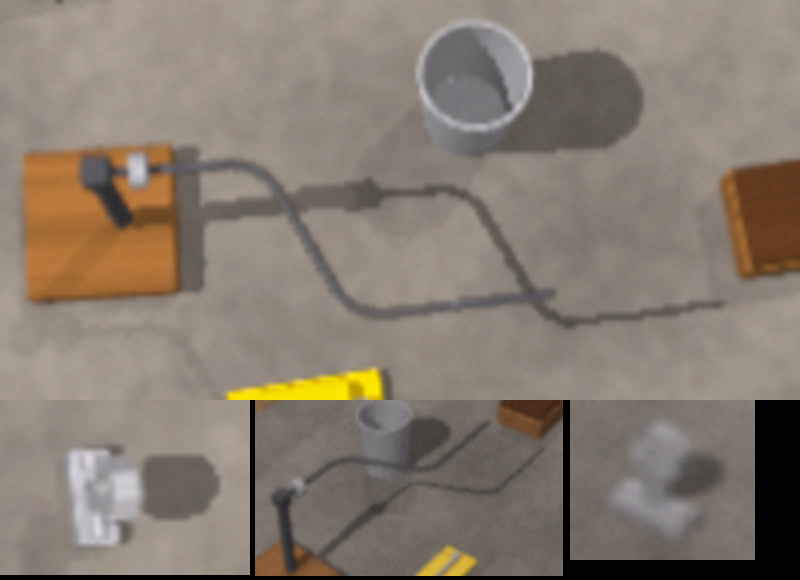

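Run:
```python
from h import *
for t in('t0','s0'):
  W=cloud(load(t));P=W.reshape(-1,3)
  m=(P[:,2]>.118)&(P[:,2]<.142)&(P[:,0]>.57)&(P[:,0]<.69)&(P[:,1]<.125)&(P[:,1]>-.2)
  R=P[m]; print(t,'ymin',R[:,1].min())
  def fit(a,b,sw=0):
    q=R[(R[:,1]>a)&(R[:,1]<b)]; c=q.mean(0); d=np.linalg.svd((q-c)[:,:2])[2][0]; d*=np.sign(d[1]); return np.round(c*1000,1),round(np.degrees(np.arctan2(d[0],d[1])),1)
  print(fit(-.13,-.03),fit(.005,.033),fit(.062,.105))
  k=(abs(P[:,2]-.08)<.008)&(P[:,0]>.6)&(P[:,0]<.78)&(P[:,1]>-.08)&(P[:,1]<.06); 
  if k.any(): print('cup',np.round(P[k].min(0)*1000),np.round(P[k].max(0)*1000))
  k=(P[:,2]>.04)&(P[:,2]<.075)&(P[:,0]>.5)&(P[:,0]<.57)&(P[:,1]>-.38)&(P[:,1]<-.3)
  q=P[k];print('ring',len(q),np.round(q.min(0)*1000),np.round(q.max(0)*1000),cv2.minAreaRect((q[:,:2]*1000).astype(np.float32)))
W=cloud(load('t0'))
# jaw: z 5..20
P=W.reshape(-1,3);k=(P[:,2]>.006)&(P[:,2]<.02)&(P[:,0]>.48)&(P[:,0]<.6)&(P[:,1]>-.38)&(P[:,1]<-.29);print('jaw',cv2.minAreaRect((P[k][:,:2]*1000).astype(np.float32)))
```

```text
t0 ymin -0.12488562538753621
(array([590.3, -77.7, 131.5]), np.float64(-8.5)) (array([625.8,  18.9, 131.9]), np.float64(59.2)) (array([667.5,  84.6, 131.8]), np.float64(-4.8))
cup [708. -80.  73.] [778. -46.  88.]
ring 109 [ 515. -346.   41.] [ 547. -328.   66.] ((531.7857055664062, -337.0391540527344), (32.717803955078125, 16.60677146911621), 10.005311965942383)
s0 ymin -0.1219393969674023
(array([591.9, -76. , 131.1]), np.float64(-8.9)) (array([624.4,  18.7, 130.3]), np.float64(60.1)) (array([669.6,  84.4, 130. ]), np.float64(-1.3))
cup [708. -80.  72.] [779. -41.  87.]
ring 99 [ 517. -349.   40.] [ 551. -323.   67.] ((534.330322265625, -335.6160888671875), (33.33287048339844, 25.190114974975586), 2.534900665283203)
jaw ((531.044677734375, -335.7624206542969), (49.8429069519043, 22.310909271240234), 7.598270416259766)
```

move_arm(deltas=[[[0,0,0,-8],[0,0,0,-16],[0,0,0,-24],[0,0,0,-32],[0,0,0,-40]]])

```text
time: 0.6
ee_pos: [0.1577, -0.5268, 0.2308]
tcp_rot: [-90.0, 0.0, -123.0]
wrist_force: [-0.1, -0.2, -1.0]
opening: 0.0853
```

```bash
cat > go.py <<'E'
# python3 go.py x y z yaw : delta in tool frame
import sys; from h import *
from scipy.spatial.transform import Rotation as R
o=get_obs(); x,y,z,w=map(float,sys.argv[1:]); r=R.from_euler('xyz',o['tcp_rot'],degrees=True)
print('t',o['time'],'q',o['q'].round(1),'delta mm',(r.inv().apply(np.array([x,y,z])-o['ee_pos'])*1000).round(1),'turn',round(-(w-o['tcp_rot'][2]),1))
E
python3 go.py .5315 -.336 .12 -82.4
```

```text
t 0.6 q [-73.3   5.   10.   95.1   0.   49.7] delta mm [-363.6  110.9  209.6] turn -40.6
```

move_arm(deltas=[[[-0.036,0,0.021,-4],[-0.072,0,0.042,-8],[-0.108,0,0.063,-12],[-0.145,0,0.084,-16],[-0.181,0,0.105,-20]]])

```text
time: 1.1
ee_pos: [0.3462, -0.4323, 0.231]
tcp_rot: [-90.0, 0.0, -103.2]
wrist_force: [-0.5, -0.5, 0.7]
opening: 0.0858
```

```bash
python3 go.py .5315 -.336 .12 -82.4
```

```text
t 1.1 q [-51.3   5.5  10.6  95.1  -0.   51.9] delta mm [-136.   111.   158.6] turn -20.8
```

move_arm(deltas=[[[-0.03,0,0.035,-5],[-0.06,0,0.07,-10],[-0.09,0,0.105,-15],[-0.12,0.02,0.14,-20],[-0.136,0.05,0.159,-20.8]]])

```text
time: 1.6
ee_pos: [0.5342, -0.3361, 0.1816]
tcp_rot: [-89.9, -0.1, -82.2]
wrist_force: [0.5, -0.6, -0.3]
opening: 0.0855
```

move_arm(deltas=[[[0,0.0,0,0],[0,0,0,0]]])

```text
time: 1.8
ee_pos: [0.5307, -0.3371, 0.1802]
tcp_rot: [-90.1, 0.1, -82.5]
wrist_force: [-0.5, 0.1, 0.8]
opening: 0.0853
```

```bash
python3 go.py .5315 -.336 .033 -82.4
python3 - <<'E'
from h import *
c=snap('wrist','w1'); W=cloud(c);P=W.reshape(-1,3)
print(c['T'].round(3))
for a,b in((.006,.02),(.04,.075)):
  k=(P[:,2]>a)&(P[:,2]<b)&(abs(P[:,0]-.53)<.05)&(abs(P[:,1]+.336)<.04);q=P[k]
  if k.sum()>5: print(k.sum(),cv2.minAreaRect((q[:,:2]*1000).astype(np.float32)),q[:,2].max())
E
```

```text
t 1.8 q [-32.4  15.4  16.4  91.1  -0.   50.1] delta mm [ -0.8 147.2   1.2] turn -0.1
[[ 0.991  0.127  0.034  0.522]
 [ 0.131 -0.953 -0.274 -0.267]
 [-0.002  0.277 -0.961  0.323]
 [ 0.     0.     0.     1.   ]]
895 ((534.6599731445312, -335.8379821777344), (49.33892822265625, 21.553539276123047), 6.010865211486816) 0.01910557999706225
1079 ((534.4447631835938, -336.2174987792969), (31.80206298828125, 14.583045959472656), 6.036455154418945) 0.06593594740915398
```

View pics/w1.png

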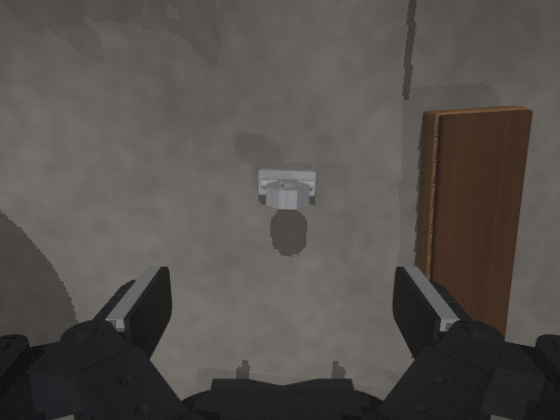

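Wrist view: the ring is at (287,195), the jaw squarely behind it, and the pencil case is well clear on the right.

move_arm(deltas=[[[-0.0005,0.04,0.003,1.6],[-0.0005,0.08,0.0032,1.6],[-0.0005,0.12,0.0032,1.6],[-0.0005,0.145,0.0032,1.6],[-0.0005,0.154,0.0032,1.6]]])

```text
time: 2.35
ee_pos: [0.5324, -0.3373, 0.0258]
tcp_rot: [-90.1, 0.1, -84.2]
wrist_force: [1.2, 0.5, -0.6]
opening: 0.0853
```

move_arm(deltas=[[[0,0,0,0],[0,0,0,0],[0,0,0,0],[0,0,0,0],[0,0,0,0]]], claw=0.028, newtons=40)

```text
time: 2.85
ee_pos: [0.5348, -0.3374, 0.0293]
tcp_rot: [-89.9, -0.1, -84.1]
wrist_force: [-1.7, -0.2, 6.1]
opening: 0.0313
```

move_arm(deltas=[[[0,0,0,0],[0,0,0,0],[0,0,0,0]]])

```text
time: 3.15
ee_pos: [0.5348, -0.3375, 0.0293]
tcp_rot: [-89.9, -0.1, -84.1]
wrist_force: [-1.0, 0.2, 6.0]
opening: 0.0311
```

Run:
```python
from h import *
snap('wrist','w2');print(get_obs())
```

```text
{'time': 3.2, 'q': array([-3.22412104e+01,  1.68190625e+01,  1.35180224e+00,  7.43764039e+01,
       -1.64781326e-02,  5.18992365e+01]), 'qd': array([ 0.03681665, -0.03836243,  0.08323399, -0.02183308,  0.02576722,
       -0.0265987 ]), 'joint_efforts': array([ 6.31211232e-01, -6.11747003e+01,  4.38589811e+01, -4.03536307e-01,
        2.22900733e-01, -6.55775832e-03]), 'ee_pos': array([ 0.53481711, -0.33742668,  0.0292661 ]), 'tcp_rot': array([-89.88714271,  -0.10943347, -84.14057725]), 'wrist_force': array([-1.55233635, -0.8621387 ,  4.62566435]), 'torque': array([-0.10838032,  0.16801624, -0.02428756]), 'opening': 0.031214477247881095}
```

View pics/w2.png

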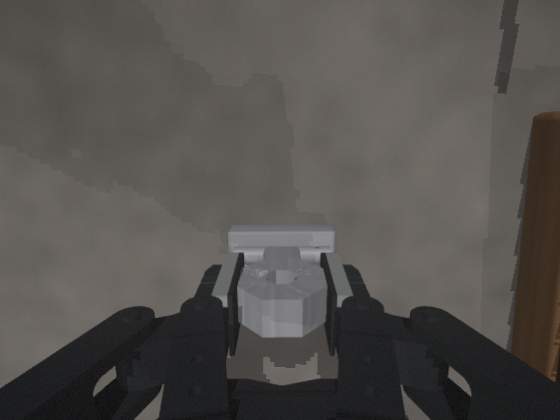

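The ring is gripped between the pads, with an opening of 31.2 mm. Next I lift and go to a pose in front of the rod tip.

move_arm(deltas=[[[0,-0.02,0,0],[0,-0.05,0,0],[0,-0.082,0,0],[-0.02,-0.085,0.01,0],[-0.055,-0.085,0.03,-1]]])

```text
time: 3.7
ee_pos: [0.5588, -0.2806, 0.1149]
tcp_rot: [-89.8, -0.1, -83.3]
wrist_force: [1.3, -0.3, -1.6]
opening: 0.0314
```

move_arm(deltas=[[[-0.035,0,0.02,-0.5],[-0.07,0,0.037,-1],[-0.095,0,0.05,-1.5],[-0.108,0,0.057,-1.5],[-0.108,0,0.057,-1.5]]])

```text
time: 4.2
ee_pos: [0.6027, -0.1636, 0.1128]
tcp_rot: [-90.0, -0.0, -81.5]
wrist_force: [0.2, -0.0, -1.9]
opening: 0.0312
```

```bash
python3 go.py .604 -.166 .111 -81.5
python3 - <<'E'
from h import *
o=get_obs();print(o['ee_pos'],o['tcp_rot'],o['wrist_force'])
c=snap('wrist','w3'); P=cloud(c).reshape(-1,3)
k=(P[:,2]>.122)&(P[:,2]<.142)&(P[:,1]>-.128)&(P[:,1]<.0)&(P[:,0]>.57)&(P[:,0]<.63);q=P[k]
print(k.sum())
if k.sum()>5:
  print(q.min(0),q.max(0)); 
  for a in np.arange(-.13,-.01,.015):
    s=q[(q[:,1]>a)&(q[:,1]<a+.015)]; print(len(s),np.round(s.mean(0)*1000,1))
E
```

```text
t 4.2 q [-15.2  14.4   7.7  83.3   0.   66.3] delta mm [2.6 1.8 0.9] turn -0.0
[ 0.60271421 -0.16355994  0.1127914 ] [-8.99602050e+01 -1.20612502e-02 -8.15156573e+01] [ 0.15168505 -0.04513357 -1.87148614]
3608
[ 0.58841946 -0.12516948  0.12839102] [ 0.60263434 -0.06549045  0.13491824]
485 [ 599.2 -119.6  132.3]
842 [ 597.3 -107.4  132.4]
954 [595.2 -92.4 132.4]
1046 [592.8 -77.4 132.4]
281 [591.6 -68.1 132.3]
0 [nan nan nan]
0 [nan nan nan]
0 [nan nan nan]
0 [nan nan nan]<stdin>:9: RuntimeWarning: Mean of empty slice.
  ret = um.true_divide(
```

View pics/w3.png

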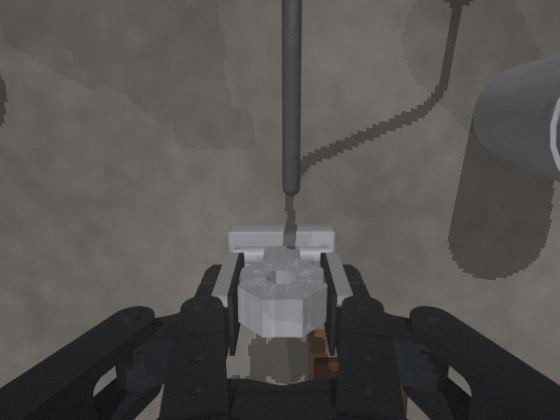

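```bash
cat > rel.py <<'E'
import sys; from h import *
from scipy.spatial.transform import Rotation as R
def rel(tag,o):
  P=cloud(load(tag)).reshape(-1,3); r=R.from_euler('xyz',o['tcp_rot'],degrees=True); L=(P-o['ee_pos'])@r.as_matrix()*1000  # tool mm
  k=(abs(L[:,2])<15)&(abs(L[:,0])<13)&(L[:,1]<-24)&(L[:,1]>-45); g=L[k]; k2=g[:,1]<g[:,1].min()+3
  t=g[k2]; print('ring top band: x',t[:,0].min().round(1),t[:,0].max().round(1),'z mid',np.round((t[:,2].min()+t[:,2].max())/2,1),np.round(t[:,2].max()-t[:,2].min(),1),'ytop',g[:,1].min().round(1))
  j=(abs(L[:,2])<35)&(abs(L[:,0])<20)&(abs(L[:,1]-17.5)<3);q=L[j]
  if len(q)>20: print('jaw z',q[:,2].min().round(1),q[:,2].max().round(1))
  k=(P[:,2]>.124)&(P[:,2]<.14)&(L[:,0]<-14)&(abs(L[:,2])<40);q=L[k]
  print('rod near x',q[:,0].max().round(1))
  for a in range(-20,-130,-15):
    s=q[(q[:,0]<a)&(q[:,0]>a-15)]
    if len(s)>9: print(len(s),s.mean(0).round(1))
if __name__=='__main__': rel(sys.argv[1],get_obs())
E
python3 rel.py w3
```

```text
ring top band: x -12.4 10.3 z mid -6.4 17.1 ytop -39.6
jaw z -24.6 25.5
rod near x -39.7
495 [-45.2 -19.7   3.7]
837 [-57.6 -19.7   3.5]
943 [-72.6 -19.8   3.6]
1030 [-87.6 -19.8   3.5]
303 [-97.  -19.7   3.5]
```

Run:
```python
from h import *
from scipy.spatial.transform import Rotation as R
o=get_obs();P=cloud(load('w3')).reshape(-1,3);L=(P-o['ee_pos'])@R.from_euler('xyz',o['tcp_rot'],degrees=True).as_matrix()*1000
j=(abs(L[:,2])<24)&(abs(L[:,0])<20)&(abs(L[:,1]-17.5)<6);q=L[j];print('jaw',np.percentile(q,[2,50,98],axis=0).round(1))
j=(abs(L[:,2])<5)&(abs(L[:,0])<13)&(L[:,1]<-25)&(L[:,1]>-45);q=L[j];print('ringtop',np.percentile(q,[2,50,98],axis=0).round(1))
j=(abs(L[:,0])<6)&(L[:,1]<-27)&(L[:,1]>-31)&(abs(L[:,2])<14);q=L[j];print('upper chamfer z',np.percentile(q,[2,50,98],axis=0).round(1))
```

```text
jaw [[-13.4  12.3 -22.8]
 [ -8.4  17.1   0.4]
 [  0.   22.7  22.9]]
ringtop [[ -9.5 -35.9  -4.7]
 [ -4.7 -34.6  -0.1]
 [  5.  -26.    4.8]]
upper chamfer z [[ -5.7 -30.9 -13.7]
 [ -0.6 -29.4 -10.1]
 [  5.2 -27.2  13.9]]
```

move_arm(deltas=[[[-0.007,0.0013,0.0032,0],[-0.015,0.0013,0.0032,0],[-0.022,0.0013,0.0032,0],[-0.022,0.0013,0.0032,0],[-0.022,0.0013,0.0032,0]]])

```text
time: 4.75
ee_pos: [0.6019, -0.1428, 0.1111]
tcp_rot: [-90.0, -0.0, -81.6]
wrist_force: [-0.8, -0.1, -1.1]
opening: 0.0312
```

```bash
python3 - <<'E'
from h import *
snap('wrist','w4');o=get_obs();print(o['ee_pos'],o['tcp_rot'],o['wrist_force'])
E
python3 rel.py w4
```

```text
[ 0.60193575 -0.14295166  0.11111215] [-8.99882513e+01 -8.64582206e-03 -8.16443982e+01] [ 0.28304022 -0.35689385 -0.80968232]
ring top band: x -9.0 6.7 z mid 0.1 17.0 ytop -36.7
jaw z -25.2 24.8
rod near x -18.0
696 [-27.7 -21.3   0.9]
782 [-42.6 -21.2   0.7]
854 [-57.6 -21.3   0.7]
954 [-72.7 -21.3   0.5]
1054 [-87.7 -21.4   0.5]
210 [-96.4 -21.2   0.3]
```

move_arm(deltas=[[[-0.004,0,0.0006,0],[-0.008,0,0.0006,0],[-0.012,0,0.0006,0],[-0.016,0,0.0006,0],[-0.018,0,0.0006,0]]])

```text
time: 5.3
ee_pos: [0.5999, -0.1244, 0.111]
tcp_rot: [-90.0, 0.0, -81.6]
wrist_force: [0.2, -0.6, -0.6]
opening: 0.0313
```

```bash
python3 - <<'E'
from h import *
snap('wrist','w5');o=get_obs();print(o['ee_pos'],o['tcp_rot'],o['wrist_force'],o['torque'])
E
python3 rel.py w5
```

```text
[ 0.59987793 -0.12430356  0.11103051] [-8.99999383e+01  4.57824399e-03 -8.16130602e+01] [ 0.56840645  1.09349358 -1.07164844] [0.01123447 0.01014159 0.05302375]
ring top band: x -9.2 7.1 z mid 0.3 17.3 ytop -36.6
jaw z -25.3 24.9
rod near x -14.0
721 [-27.7 -21.3   0.1]
790 [-42.6 -21.3   0.1]
885 [-57.6 -21.3  -0.1]
971 [-72.6 -21.4  -0.1]
1105 [-87.6 -21.3  -0.2]
185 [-96.3 -21.3  -0.2]
```

View pics/w5.png

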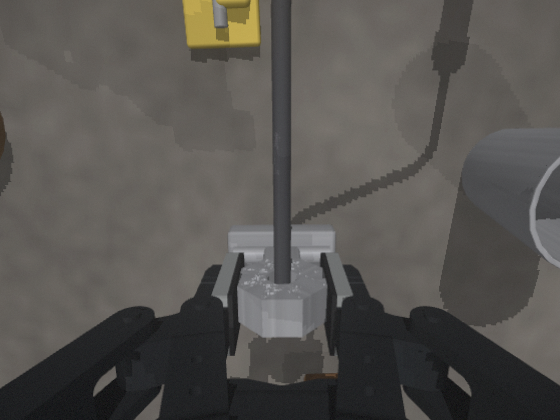

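The rod enters the bore at (283,280) with no contact force, so the ring is threaded. I'll slide along the straight.

move_arm(deltas=[[[-0.01,0,0,0],[-0.02,0,0,0],[-0.03,0,0,0],[-0.04,0,0,0],[-0.045,0,0,0]]])

```text
time: 5.85
ee_pos: [0.5932, -0.0791, 0.1111]
tcp_rot: [-90.0, 0.0, -81.6]
wrist_force: [-0.3, 0.2, -0.6]
opening: 0.0312
```

```bash
cat > path.py <<'E'
import sys; from h import *
from scipy.spatial.transform import Rotation as R
tag=sys.argv[1]; snap('wrist',tag); o=get_obs()
print('t',round(o['time'],2),'pos',o['ee_pos'].round(4),'yaw',o['tcp_rot'][2].round(1),'F',o['wrist_force'].round(1),'q6',o['q'][5].round(1))
P=cloud(load(tag)).reshape(-1,3);L=(P-o['ee_pos'])@R.from_euler('xyz',o['tcp_rot'],degrees=True).as_matrix()*1000
k=(P[:,2]>.124)&(P[:,2]<.14)&(L[:,0]<-12)&(L[:,0]>-130)&(L[:,2]>-20)&(L[:,2]<130);q=L[k]
q=q[~((q[:,0]>-25)&(abs(q[:,2])>11))]
# bins by tool x; mean x,z of points (rod top)
for a in np.arange(-12,-120,-6):
  s=q[(q[:,0]<=a)&(q[:,0]>a-6)]
  if len(s)>5: print('x %.1f z %.1f (%.1f..%.1f) y %.1f n%d'%(s[:,0].mean(),s[:,2].mean(),s[:,2].min(),s[:,2].max(),s[:,1].mean(),len(s)))
E
python3 path.py p1
```

```text
t 5.9 pos [ 0.5933 -0.0789  0.1111] yaw -81.6 F [ 0.1  1.3 -0.9] q6 74.0
x -15.0 z -0.0 (-3.0..2.8) y -21.2 n265
x -21.0 z -0.1 (-3.0..2.7) y -21.3 n277
x -27.1 z -0.1 (-2.9..2.7) y -21.2 n276
x -33.1 z -0.2 (-3.2..2.6) y -21.2 n291
x -39.0 z -0.3 (-3.2..2.6) y -21.3 n311
x -45.0 z -0.3 (-3.2..2.6) y -21.3 n318
x -51.0 z -0.2 (-3.1..2.9) y -21.3 n334
x -57.1 z 0.5 (-2.8..4.1) y -21.2 n353
x -63.0 z 2.5 (-1.7..7.3) y -21.2 n390
x -69.1 z 6.3 (0.8..13.1) y -21.3 n486
x -75.3 z 14.1 (4.9..26.2) y -21.2 n773
x -81.0 z 25.6 (12.4..39.1) y -21.3 n1030
x -87.1 z 39.3 (25.6..53.3) y -21.3 n1094
x -93.0 z 53.1 (38.6..67.2) y -21.3 n1160
x -96.5 z 60.7 (52.5..69.7) y -21.1 n192
```

```bash
cat > plan.py <<'E'
# python3 plan.py tag nsteps step_mm [track_len]
import sys; from h import *
from scipy.spatial.transform import Rotation as R
from scipy.ndimage import gaussian_filter1d as gf
tag,n,step=sys.argv[1],int(sys.argv[2]),float(sys.argv[3])
try: load(tag)
except FileNotFoundError: snap('wrist',tag)
o=get_obs(); RC=np.array([-1.2,0.2])   # ring centre in tool x,z
print('t',round(o['time'],2),'pos',o['ee_pos'].round(4),'yaw',o['tcp_rot'][2].round(1),'F',o['wrist_force'].round(1),'q6',o['q'][5].round(1))
P=cloud(load(tag)).reshape(-1,3);L=(P-o['ee_pos'])@R.from_euler('xyz',o['tcp_rot'],degrees=True).as_matrix()*1000
k=(P[:,2]>.124)&(P[:,2]<.14)&(L[:,0]<-11)&(abs(L[:,2])<130)&~((L[:,0]>-28)&(abs(L[:,2])>11));q=L[k]
print('axis y',np.round(np.median(q[:,1])+2.4,1))
Q=q[:,[0,2]]; 
s=Q[(Q[:,0]>-16)&(abs(Q[:,1])<9)]; p=s.mean(0); d=np.array([-1.,0.]); 
s2=Q[(abs(Q[:,0]+20)<3)&(abs(Q[:,1])<11)]; d=s2.mean(0)-p; d/=np.linalg.norm(d)
pts=[p]
for i in range(60):
  g=p+d*2.5; w=Q[np.linalg.norm(Q-g,axis=1)<5]
  if len(w)<40: break
  c=w.mean(0); m=g+ (c-g)-d*((c-g)@d)
  if np.linalg.norm(c-g)>2.2: break
  nd=m-p; nd/=np.linalg.norm(nd); d=d*.4+nd*.6; d/=np.linalg.norm(d); p=m; pts.append(p)
pts=np.array(pts); h=pts[0]-pts[3]; h/=np.linalg.norm(h)
pts=np.vstack([pts[0]+h*a for a in np.arange(24,0,-2.5)]+[pts])
sl=np.r_[0,np.cumsum(np.linalg.norm(np.diff(pts,axis=0),axis=1))]
f=np.arange(0,sl[-1],.5); C=np.c_[np.interp(f,sl,pts[:,0]),np.interp(f,sl,pts[:,1])]; C=gf(C,3,axis=0)
i0=np.argmin(np.linalg.norm(C-RC,axis=1)); print('offset of rod from ring centre',(C[i0]-RC).round(1),'visible ahead',f[-1]-f[i0])
hd=np.degrees(np.arctan2(np.diff(C[:,1]),-np.diff(C[:,0]))); print('heading every 10mm',hd[i0::20].round(0))
for j in range(0,n+1):
  i=i0+int(round(j*step/.5))
  if i+14>=len(C): print('end of view');break
  c=C[i-13:i+14].mean(0); t=C[i+13]-C[i-13]; th=np.arctan2(t[1],-t[0])
  xx=np.array([np.cos(th),-np.sin(th)]); zz=np.array([np.sin(th),np.cos(th)])
  T=c-RC[0]*xx-RC[1]*zz; print(j,(T/1000).round(4),np.degrees(th).round(1))
E
python3 plan.py p1 18 5
```

```text
t 5.9 pos [ 0.5933 -0.0789  0.1111] yaw -81.6 F [ 0.1  1.3 -0.9] q6 74.0
axis y -19.0
offset of rod from ring centre [ 0.1 -0.4] visible ahead 135.0
heading every 10mm [ 0.  0. -0. -1. -0.  3. 20. 40. 61. 67. 65. 67. 66. 80.]
0 [ 0.0001 -0.0004] 0.3
1 [-0.0049 -0.0004] 0.3
2 [-0.0099 -0.0004] 0.4
3 [-0.0149 -0.0003] 0.2
4 [-0.0199 -0.0003] -0.1
5 [-0.0249 -0.0003] -0.4
6 [-0.0299 -0.0004] -0.7
7 [-0.0349 -0.0004] -0.6
8 [-0.0399 -0.0005] -0.2
9 [-0.0449 -0.0005] 0.9
10 [-0.0499 -0.0003] 4.2
11 [-0.0548  0.0002] 10.7
12 [-0.0597  0.0013] 19.8
13 [-0.0643  0.0032] 29.6
14 [-0.0685  0.0058] 39.6
15 [-0.0722  0.0092] 49.8
16 [-0.0752  0.0131] 59.3
17 [-0.0776  0.0175] 65.3
18 [-0.0797  0.022 ] 66.9
```

move_arm(deltas=[[[-0.01,0,-0.0003,0],[-0.02,0,-0.0003,0],[-0.03,0,-0.0004,0],[-0.038,0,-0.0004,0],[-0.042,0,-0.0004,0]]])

```text
time: 6.4
ee_pos: [0.5868, -0.0379, 0.111]
tcp_rot: [-90.0, 0.0, -81.6]
wrist_force: [-0.7, 0.3, -0.8]
opening: 0.0316
```

```bash
python3 plan.py p2 18 4
```

```text
t 6.45 pos [ 0.5868 -0.0378  0.111 ] yaw -81.6 F [ 0.4  1.1 -0.8] q6 77.9
axis y -19.0
offset of rod from ring centre [-0.6 -2.7] visible ahead 117.0
heading every 10mm [14. 14. 22. 42. 62. 67. 67. 66. 66. 67. 66. 63.]
0 [-0.0007 -0.003 ] 14.1
1 [-0.0045 -0.002 ] 14.0
2 [-0.0084 -0.0011] 13.5
3 [-0.0123 -0.0002] 13.9
4 [-0.0162  0.0008] 16.6
5 [-0.02   0.002] 22.2
6 [-0.0236  0.0036] 29.8
7 [-0.0271  0.0057] 37.8
8 [-0.0301  0.0082] 45.9
9 [-0.0328  0.0112] 53.7
10 [-0.0351  0.0145] 60.3
11 [-0.037  0.018] 64.5
12 [-0.0387  0.0216] 66.3
13 [-0.0403  0.0253] 66.6
14 [-0.0419  0.0289] 66.7
15 [-0.0435  0.0326] 66.8
16 [-0.0451  0.0363] 66.9
17 [-0.0466  0.04  ] 66.7
18 [-0.0482  0.0436] 66.4
```

```bash
python3 - <<'E'
s=open('plan.py').read()
a=s.index("h=pts[0]-pts[3]"); b=s.index("sl=np.r_")
new='''M=R.from_euler('xyz',o['tcp_rot'],degrees=True).as_matrix(); B=np.array([M[:2,0],M[:2,2]])
w=o['ee_pos'][:2]*1000+pts@B
import os
if os.path.exists('path.npy'):
  old=np.load('path.npy'); e=np.argmin(np.linalg.norm(old-w[0],axis=1)); nw=np.vstack([old[:e],w])
  if len(sys.argv)>4: nw=old
else:
  h=w[0]-w[3]; h/=np.linalg.norm(h); nw=np.vstack([w[0]+h*a for a in np.arange(24,0,-2.5)]+[w])
if len(sys.argv)<=4: np.save('path.npy',nw)
pts=(nw-o['ee_pos'][:2]*1000)@B.T
'''
open('plan.py','w').write(s[:a].rstrip().rstrip(';')+'\n'+new+s[b:])
# seed path from p1 with its pose
t=open('plan.py').read().replace("o=get_obs();","o=dict(get_obs(),ee_pos=np.array([.5933,-.0789,.1111]),tcp_rot=np.array([-90,0,-81.6]));",1)
open('seed.py','w').write(t)
E
python3 seed.py p1 1 4 >/dev/null; python3 plan.py p2 14 3.5
```

```text
t 6.45 pos [ 0.5868 -0.0378  0.111 ] yaw -81.6 F [ 0.4  1.1 -0.8] q6 77.9
axis y -19.0
offset of rod from ring centre [-0.2 -0.1] visible ahead 117.0
heading every 10mm [-0.  4. 22. 42. 62. 67. 67. 66. 66. 67. 66. 63.]
0 [-0.0002 -0.0001] 0.1
1 [-0.0037 -0.0001] 0.9
2 [-0.0072 -0.    ] 2.5
3 [-0.0107  0.0002] 6.0
4 [-0.0142  0.0006] 10.9
5 [-0.0176  0.0013] 17.1
6 [-0.0209  0.0024] 24.0
7 [-0.0241  0.0039] 30.8
8 [-0.027   0.0057] 37.8
9 [-0.0298  0.0079] 44.8
10 [-0.0322  0.0104] 51.8
11 [-0.0343  0.0132] 58.1
12 [-0.0361  0.0162] 62.7
13 [-0.0377  0.0193] 65.5
14 [-0.0391  0.0225] 66.5
```

move_arm(deltas=[[[-0.0072,0,0,2.5],[-0.0107,0,0.0002,6],[-0.0142,0,0.0006,11],[-0.0176,0,0.0013,17],[-0.0209,0,0.0024,24]]])

```text
time: 6.95
ee_pos: [0.5862, -0.0179, 0.111]
tcp_rot: [-90.0, -0.0, -105.9]
wrist_force: [-0.0, -0.4, -0.4]
opening: 0.0307
```

```bash
python3 plan.py p3 9 3.5 keep
```

```text
t 7.0 pos [ 0.5864 -0.0175  0.111 ] yaw -106.3 F [ 0.8  1.3 -1.4] q6 104.6
axis y -19.0
offset of rod from ring centre [-0.1 -0.8] visible ahead 96.5
heading every 10mm [-1. 18. 38. 42. 42. 42. 42. 42. 42. 38.]
0 [-0.0002 -0.0005] -1.7
1 [-0.0036 -0.0005] 5.1
2 [-0.0071 -0.0001] 12.0
3 [-0.0105  0.0007] 19.1
4 [-0.0138  0.0019] 26.1
5 [-0.0169  0.0034] 32.5
6 [-0.0198  0.0054] 37.4
7 [-0.0226  0.0075] 40.4
8 [-0.0252  0.0098] 41.7
9 [-0.0278  0.0121] 41.8
```

move_arm(deltas=[[[-0.0036,0,-0.0005,5],[-0.0071,0,-0.0002,12],[-0.0105,0,0.0006,19],[-0.0138,0,0.0018,26],[-0.0169,0,0.0033,32.5]]])

```text
time: 7.5
ee_pos: [0.5941, -0.0026, 0.111]
tcp_rot: [-90.0, -0.0, -138.3]
wrist_force: [-0.3, -0.5, -0.7]
opening: 0.0317
```

```bash
python3 plan.py p4 9 3.5 keep; cp path.npy path0.npy; python3 plan.py p4 24 4
```

```text
t 7.55 pos [ 0.5943 -0.0023  0.111 ] yaw -138.6 F [ 0.1 -0.2 -0.7] q6 138.4
axis y -19.1
offset of rod from ring centre [-0.1 -0.2] visible ahead 79.0
heading every 10mm [ 2. 10.  9. 10.  9. 10.  9.  7.]
0 [-0.0001  0.    ] 0.2
1 [-0.0036  0.0001] 5.1
2 [-0.0071  0.0005] 8.1
3 [-0.0105  0.001 ] 9.3
4 [-0.014   0.0015] 9.5
5 [-0.0174  0.0021] 9.6
6 [-0.0209  0.0027] 9.7
7 [-0.0243  0.0033] 9.8
8 [-0.0278  0.0039] 9.8
9 [-0.0312  0.0045] 9.6
t 7.55 pos [ 0.5943 -0.0023  0.111 ] yaw -138.6 F [ 0.1 -0.2 -0.7] q6 138.4
axis y -19.1
offset of rod from ring centre [-0.1 -0.2] visible ahead 97.5
heading every 10mm [  2.  16.  10.  10.   9.  10.   9.   9.  -3. -23.]
0 [-0.0001  0.    ] 0.2
1 [-0.0041  0.0001] 6.7
2 [-0.008   0.0007] 10.9
3 [-0.0119  0.0015] 11.8
4 [-0.0158  0.0023] 11.3
5 [-0.0198  0.003 ] 9.5
6 [-0.0237  0.0037] 9.5
7 [-0.0276  0.0043] 9.4
8 [-0.0316  0.005 ] 9.3
9 [-0.0355  0.0056] 9.3
10 [-0.0395  0.0063] 9.3
11 [-0.0434  0.0069] 9.4
12 [-0.0474  0.0076] 9.4
13 [-0.0513  0.0082] 9.3
14 [-0.0553  0.0089] 9.2
15 [-0.0592  0.0095] 9.1
16 [-0.0632  0.0102] 9.2
17 [-0.0671  0.0108] 8.6
18 [-0.0711  0.0114] 6.7
19 [-0.075   0.0118] 2.7
20 [-0.079   0.0119] -3.2
21 [-0.0829  0.0116] -10.4
22 [-0.0867  0.0108] -18.4
end of view
```

move_arm(deltas=[[[-0.004,0,0.0001,5],[-0.009,0,0.0007,9],[-0.017,0,0.002,9.5],[-0.027,0,0.0039,9.5],[-0.0355,0,0.0055,9.5]]])

```text
time: 8.05
ee_pos: [0.6249, 0.0175, 0.1109]
tcp_rot: [-90.0, 0.0, -147.5]
wrist_force: [-0.6, -0.0, -0.7]
opening: 0.031
```

```bash
python3 plan.py p5 24 3.5
```

```text
t 8.1 pos [0.6256 0.0181 0.1107] yaw -147.5 F [-0.7  0.1 -1. ] q6 149.1
axis y -19.6
offset of rod from ring centre [-0.2  0.5] visible ahead 125.5
heading every 10mm [  0.   3.  -0.   1.  -7. -25. -45. -62. -63. -63. -62. -62. -28.]
0 [-0.0002  0.0005] 0.5
1 [-0.0037  0.0005] 0.7
2 [-0.0072  0.0006] 1.6
3 [-0.0107  0.0007] 1.9
4 [-0.0141  0.0008] 1.8
5 [-0.0176  0.0009] 1.1
6 [-0.0211  0.001 ] 0.2
7 [-0.0246  0.001 ] 0.0
8 [-0.0281  0.001 ] 0.1
9 [-0.0316  0.001 ] -0.2
10 [-0.0351  0.001 ] -1.7
11 [-0.0386  0.0008] -5.0
12 [-0.042   0.0005] -10.0
13 [-0.0454 -0.0002] -16.2
14 [-0.0487 -0.0012] -22.8
15 [-0.0519 -0.0026] -29.7
16 [-0.0548 -0.0043] -36.6
17 [-0.0575 -0.0064] -43.6
18 [-0.06   -0.0088] -50.2
19 [-0.0622 -0.0115] -56.0
20 [-0.0641 -0.0144] -60.0
21 [-0.0658 -0.0175] -62.1
22 [-0.0674 -0.0206] -62.9
23 [-0.069  -0.0237] -62.9
24 [-0.0706 -0.0268] -62.8
```

move_arm(deltas=[[[-0.008,-0.0008,0.0007,1],[-0.016,-0.0008,0.001,1],[-0.024,-0.0008,0.001,0],[-0.031,-0.0008,0.001,0],[-0.0351,-0.0008,0.001,-1.7]]])

```text
time: 8.6
ee_pos: [0.6548, 0.0355, 0.1116]
tcp_rot: [-90.0, -0.0, -145.9]
wrist_force: [0.2, 0.1, -0.8]
opening: 0.0313
```

```bash
python3 plan.py p6 16 3.5
```

```text
t 8.65 pos [0.655  0.0357 0.1115] yaw -145.7 F [-1.3  0.6 -0.7] q6 148.8
axis y -19.2
offset of rod from ring centre [0.1 0.1] visible ahead 93.0
heading every 10mm [  2.  -9. -30. -49. -62. -60. -61. -61. -53.  -7.]
0 [ 0.0001 -0.    ] 0.7
1 [-0.0034  0.    ] -1.9
2 [-0.0069 -0.0001] -5.9
3 [-0.0103 -0.0005] -11.5
4 [-0.0137 -0.0013] -17.8
5 [-0.0169 -0.0024] -24.6
6 [-0.02   -0.0039] -30.9
7 [-0.023  -0.0057] -37.2
8 [-0.0257 -0.0078] -44.3
9 [-0.0281 -0.0103] -51.3
10 [-0.0302 -0.013 ] -57.2
11 [-0.032  -0.0159] -60.6
12 [-0.0337 -0.019 ] -61.4
13 [-0.0354 -0.0221] -61.0
14 [-0.0371 -0.0251] -60.8
15 [-0.0388 -0.0282] -60.8
16 [-0.0405 -0.0312] -60.9
```

move_arm(deltas=[[[-0.0034,0,0,-2],[-0.0069,0,-0.0001,-6],[-0.0103,0,-0.0005,-11.5],[-0.0137,0,-0.0013,-18],[-0.0169,0,-0.0024,-24.5]]])

```text
time: 9.15
ee_pos: [0.6669, 0.0465, 0.1118]
tcp_rot: [-90.0, -0.0, -121.1]
wrist_force: [-0.2, -0.4, -1.0]
opening: 0.0309
```

```bash
python3 plan.py p7 14 3.5 keep
```

```text
t 9.2 pos [0.6672 0.0469 0.1118] yaw -120.7 F [-0.6 -0.6 -0.9] q6 124.8
axis y -22.0
offset of rod from ring centre [0.  0.5] visible ahead 76.0
heading every 10mm [  1. -16. -37. -36. -36. -36. -34.  13.]
0 [0.     0.0002] 1.4
1 [-0.0034  0.0002] -5.2
2 [-0.0069 -0.0001] -11.3
3 [-0.0102 -0.0009] -18.4
4 [-0.0135 -0.002 ] -25.4
5 [-0.0165 -0.0035] -31.5
6 [-0.0195 -0.0054] -35.3
7 [-0.0223 -0.0074] -36.5
8 [-0.0251 -0.0095] -36.1
9 [-0.028  -0.0116] -35.9
10 [-0.0308 -0.0136] -35.8
11 [-0.0336 -0.0157] -35.9
12 [-0.0365 -0.0177] -36.0
13 [-0.0393 -0.0198] -35.9
14 [-0.0421 -0.0218] -35.9
```

move_arm(deltas=[[[-0.0034,0,0.0002,-5],[-0.0069,0,-0.0001,-11.5],[-0.0102,0,-0.0009,-18.5],[-0.0135,0,-0.002,-25.5],[-0.0165,0,-0.0035,-31.5]]])

```text
time: 9.7
ee_pos: [0.6725, 0.0624, 0.1118]
tcp_rot: [-90.0, -0.0, -89.8]
wrist_force: [-0.3, 0.4, -0.8]
opening: 0.0313
```

```bash
python3 plan.py p8 12 3.5 keep
python3 - <<'E'
from h import *
from scipy.spatial.transform import Rotation as R
o=get_obs();P=cloud(load('p8')).reshape(-1,3);L=(P-o['ee_pos'])@R.from_euler('xyz',o['tcp_rot'],degrees=True).as_matrix()*1000
k=(P[:,2]>.11)&(P[:,2]<.15)&(L[:,0]<-11)&(L[:,0]>-110)&(abs(L[:,2])<20);q=L[k];q=q[~((q[:,0]>-28)&(abs(q[:,2])>10))]
for a in range(-12,-100,-3):
  s=q[(q[:,0]<=a)&(q[:,0]>a-3)]
  if len(s)>3: print(a,len(s),'z',s[:,2].min().round(1),s[:,2].max().round(1),'ytop',s[:,1].min().round(1))
E
```

```text
t 9.75 pos [0.6725 0.0629 0.1118] yaw -89.4 F [-0.4  0.2 -0.8] q6 94.8
axis y -23.4
offset of rod from ring centre [0.  0.3] visible ahead 58.5
heading every 10mm [-3. -5. -5. -4. -4. 28.]
0 [0.     0.0001] -0.2
1 [-0.0035  0.    ] -4.0
2 [-0.0069 -0.0002] -5.2
3 [-0.0104 -0.0005] -4.8
4 [-0.0139 -0.0008] -4.5
5 [-0.0174 -0.0011] -4.5
6 [-0.0209 -0.0014] -4.6
7 [-0.0244 -0.0017] -4.7
8 [-0.0279 -0.0019] -4.6
9 [-0.0314 -0.0022] -4.6
10 [-0.0349 -0.0025] -4.5
11 [-0.0383 -0.0028] -3.8
12 [-0.0418 -0.003 ] -0.5
-12 129 z -4.4 1.4 ytop -22.6
-15 129 z -4.7 1.0 ytop -22.2
-18 137 z -5.0 1.1 ytop -22.2
-21 136 z -5.3 0.7 ytop -22.1
-24 141 z -5.3 0.4 ytop -22.4
-27 138 z -5.6 0.4 ytop -23.8
-30 140 z -5.9 0.1 ytop -22.3
-33 146 z -6.2 -0.3 ytop -22.5
-36 153 z -6.5 -0.6 ytop -22.4
-39 154 z -6.7 -0.9 ytop -22.8
-42 156 z -6.9 -0.9 ytop -22.7
-45 161 z -7.2 -1.2 ytop -22.2
-48 173 z -15.5 1.8 ytop -30.2
-51 627 z -15.7 6.2 ytop -30.3
-54 643 z -16.0 6.2 ytop -30.7
-57 729 z -15.7 5.8 ytop -30.0
-60 337 z -8.4 5.4 ytop -29.4
-63 179 z -8.4 -2.6 ytop -22.9
-66 188 z -9.0 -2.9 ytop -22.8
-69 294 z -14.5 0.3 ytop -27.5
-72 633 z -15.3 2.4 ytop -28.9
-75 662 z -15.6 2.5 ytop -30.4
-78 678 z -15.9 2.2 ytop -30.1
-81 695 z -16.1 1.9 ytop -29.2
-84 673 z -16.3 1.6 ytop -28.9
-87 344 z -15.1 1.3 ytop -28.6
```

View pics/p8.png

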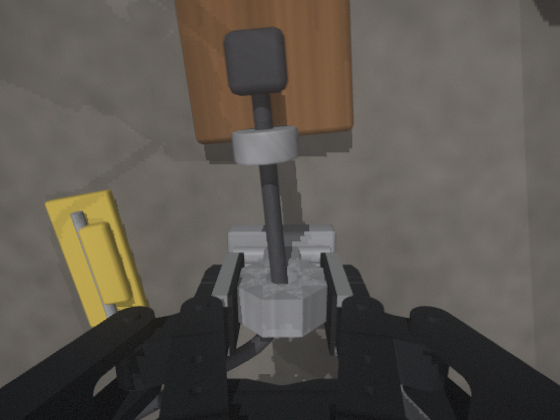

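move_arm(deltas=[[[-0.006,0,-0.0002,-5],[-0.014,0,-0.0008,-4.7],[-0.022,0,-0.0015,-4.7],[-0.03,0,-0.0021,-4.7],[-0.035,0,-0.0025,-4.7]]])

```text
time: 10.25
ee_pos: [0.6699, 0.0984, 0.1118]
tcp_rot: [-90.0, 0.0, -85.3]
wrist_force: [0.2, 0.2, -1.1]
opening: 0.0307
```

move_arm(deltas=[[[0,0,0,0],[0,0.0005,0,0],[0,0.001,0,0],[-0.001,0.0015,0,0],[-0.002,0.0015,0,0]]])

```text
time: 10.75
ee_pos: [0.6698, 0.0992, 0.1101]
tcp_rot: [-90.0, 0.0, -85.3]
wrist_force: [-0.5, 1.1, -0.8]
opening: 0.0313
```

```bash
cat > st.py <<'E'
import sys; from h import *
from scipy.spatial.transform import Rotation as R
tag=sys.argv[1]; snap('wrist',tag); o=get_obs(); r=R.from_euler('xyz',o['tcp_rot'],degrees=True)
print('t',round(o['time'],2),'pos',o['ee_pos'].round(4),'rot',o['tcp_rot'].round(1),'F tool',r.inv().apply(o['wrist_force']).round(1),'M',o['torque'].round(2))
P=cloud(load(tag)).reshape(-1,3);L=(P-o['ee_pos'])@r.as_matrix()*1000
k=(L[:,1]<-23)&(L[:,1]>-36)&(abs(L[:,2])<8)&(L[:,0]<16)&(L[:,0]>-40);q=L[k]
print(np.histogram(q[:,0],bins=np.arange(-30,14,1)))
for a,b in((-16,-9),(-9,7)):
  s=q[(q[:,0]>a)&(q[:,0]<b)]
k=(L[:,0]<-10)&(L[:,0]>-40)&(abs(L[:,1]+21.5)<2.5)&(abs(L[:,2])<4);s=L[k]; print('rod z',s[:,2].mean() if len(s) else None)
E
python3 st.py f1
```

```text
t 10.8 pos [0.6698 0.0994 0.1102] rot [-90.    0.  -85.3] F tool [-0.7  1.7  0.1] M [ 0.05 -0.    0.04]
(array([  7,   6,   7,   9,   3,  99, 367, 131, 139, 132, 135, 126, 136,
       126, 134,  89,  15,   0,   0,   4,   8, 151, 717, 145, 127, 128,
       137, 130, 121, 130, 128, 132, 117, 133, 123, 116,  64,   4,   0,
         0,   0,   0,   0]), array([-30, -29, -28, -27, -26, -25, -24, -23, -22, -21, -20, -19, -18,
       -17, -16, -15, -14, -13, -12, -11, -10,  -9,  -8,  -7,  -6,  -5,
        -4,  -3,  -2,  -1,   0,   1,   2,   3,   4,   5,   6,   7,   8,
         9,  10,  11,  12,  13]))
rod z -0.8565766928974444
```

move_arm(deltas=[[[-0.001,0,-0.0003,0],[-0.002,0,-0.0005,0],[-0.003,0,-0.0006,0],[-0.0038,0,-0.0006,0],[-0.0038,0,-0.0006,0]]])

```text
time: 11.3
ee_pos: [0.6689, 0.1033, 0.1103]
tcp_rot: [-90.0, 0.0, -85.2]
wrist_force: [0.2, -1.0, -0.8]
opening: 0.0314
```

move_arm(deltas=[[[-0.0005,0,0,0],[-0.001,0,0,0],[-0.001,0,0,0]]])

```text
time: 11.6
ee_pos: [0.6689, 0.1042, 0.1103]
tcp_rot: [-90.0, -0.0, -85.2]
wrist_force: [0.0, -0.6, -1.2]
opening: 0.0313
```

```bash
python3 st.py f2
```

```text
t 11.65 pos [0.6688 0.1042 0.1103] rot [-90.   -0.  -85.2] F tool [ 0.5  0.4 -0.7] M [-0.06 -0.    0.03]
(array([ 11,   9,   8,   7,  12,  10,   6,  10,  10,   7, 201, 294, 131,
       132, 132, 122, 135, 126, 124, 126,  78, 244, 442, 138, 119, 141,
       131, 135, 132, 114, 125, 133, 127, 127, 110, 112,  47,   0,   0,
         0,   0,   0,   0]), array([-30, -29, -28, -27, -26, -25, -24, -23, -22, -21, -20, -19, -18,
       -17, -16, -15, -14, -13, -12, -11, -10,  -9,  -8,  -7,  -6,  -5,
        -4,  -3,  -2,  -1,   0,   1,   2,   3,   4,   5,   6,   7,   8,
         9,  10,  11,  12,  13]))
rod z -0.5856758635845777
```

move_arm(deltas=[[[-0.0005,0,-0.0003,0],[-0.001,0,-0.0003,0],[-0.001,0,-0.0003,0]]])

```text
time: 11.95
ee_pos: [0.6685, 0.1052, 0.1103]
tcp_rot: [-90.0, 0.0, -85.2]
wrist_force: [0.6, 0.7, -1.2]
opening: 0.031
```

move_arm(deltas=[[[-0.0005,0,0,0],[-0.0005,0,0,0],[-0.0005,0,0,0]]])

```text
time: 12.25
ee_pos: [0.6684, 0.1052, 0.1103]
tcp_rot: [-90.0, -0.0, -85.3]
wrist_force: [0.2, -3.7, -0.4]
opening: 0.0312
```

```bash
python3 st.py f3
```

```text
t 12.3 pos [0.6684 0.1052 0.1103] rot [-90.   -0.  -85.3] F tool [3.5 1.2 0.2] M [-0.67 -0.04  0.02]
(array([ 52,   6,   8,   6,   6,   6,   9,   4,   8,   9,   4, 132, 349,
       122, 148, 122, 119, 124, 126, 137, 119, 246, 398, 128, 149, 122,
       135, 125, 137, 116, 129, 131, 129, 117, 121, 129,  43,   2,   0,
         0,   0,   0,   0]), array([-30, -29, -28, -27, -26, -25, -24, -23, -22, -21, -20, -19, -18,
       -17, -16, -15, -14, -13, -12, -11, -10,  -9,  -8,  -7,  -6,  -5,
        -4,  -3,  -2,  -1,   0,   1,   2,   3,   4,   5,   6,   7,   8,
         9,  10,  11,  12,  13]))
rod z -0.3344448280014162
```

Contact with the stop is felt at 3.6 N, and the images agree that the gap is about zero. I'll ease off, lower to near hanging height and release.

move_arm(deltas=[[[0.0003,0.0005,0,0],[0.0003,0.001,0,0],[0.0003,0.001,0,0]]], newtons=20)

```text
time: 12.6
ee_pos: [0.6686, 0.1053, 0.1094]
tcp_rot: [-90.0, -0.0, -85.2]
wrist_force: [1.2, -2.3, -0.0]
opening: 0.0312
```

move_arm(deltas=[[[0,0,0,0],[0,0,0,0],[0,0,0,0],[0,0,0,0],[0,0,0,0]]], claw=0.065)

```text
time: 13.1
ee_pos: [0.6684, 0.1055, 0.1093]
tcp_rot: [-90.0, 0.0, -85.2]
wrist_force: [0.3, 0.5, 0.1]
opening: 0.0652
```

```bash
python3 st.py f4
```

```text
t 13.15 pos [0.6684 0.1054 0.1093] rot [-90.    0.  -85.2] F tool [ 0.  -0.3 -0.5] M [ 0.03 -0.01 -0.01]
(array([ 46,   0,  23,  31,  27,  27,  31,  22,  30,  31,  28,  94, 454,
       139, 125, 130, 136, 132, 124, 132, 120, 148, 377, 136, 139, 138,
       122, 137, 120, 121, 133, 125, 133, 117, 127, 119,  72,   2,   0,
         0,   0,   0,   0]), array([-30, -29, -28, -27, -26, -25, -24, -23, -22, -21, -20, -19, -18,
       -17, -16, -15, -14, -13, -12, -11, -10,  -9,  -8,  -7,  -6,  -5,
        -4,  -3,  -2,  -1,   0,   1,   2,   3,   4,   5,   6,   7,   8,
         9,  10,  11,  12,  13]))
rod z -0.36734718090322355
```

View pics/f4.png

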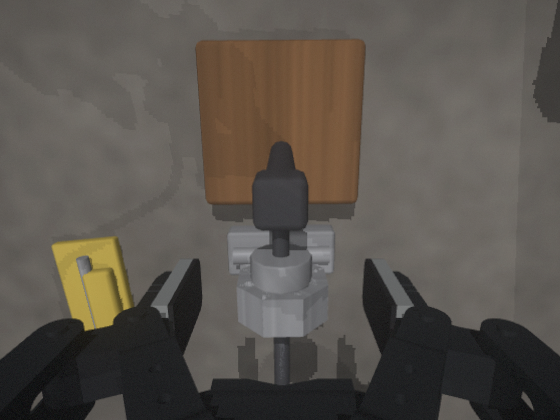

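The fingers are clear on both sides and the ring at (282,300) sits against the collar. I'll retreat upward.

move_arm(deltas=[[[0,-0.015,0,0],[0,-0.04,0,0],[0,-0.07,0,0],[0,-0.1,0,0],[0,-0.12,0,0]]])

```text
time: 13.65
ee_pos: [0.6686, 0.1053, 0.2332]
tcp_rot: [-89.8, 0.0, -85.2]
wrist_force: [0.5, -0.3, 0.4]
opening: 0.0649
```

move_arm(deltas=[[[0.02,0,0,0],[0.04,0,0,0],[0.05,0,0,0],[0.05,0,0,0],[0.05,0,0,0]]])

```text
time: 14.15
ee_pos: [0.6723, 0.055, 0.2285]
tcp_rot: [-90.1, 0.0, -85.3]
wrist_force: [-0.6, 0.2, -0.2]
opening: 0.065
```

Run:
```python
from h import *
c=snap('wrist','e1');s=snap('side','e2');o=get_obs();print(o['ee_pos'],o['wrist_force'],o['time'])
A=cv2.resize(s['color'][150:320,160:380],None,fx=2.4,fy=2.4,interpolation=cv2.INTER_CUBIC)
cv2.imwrite('pics/e.png',np.hstack([cv2.resize(A,(400,309)),cv2.resize(c['color'],(400,309))]))
P=cloud(c).reshape(-1,3);k=(P[:,2]>.13)&(P[:,2]<.15)&(P[:,1]>.06)&(P[:,1]<.125)&(abs(P[:,0]-.667)<.02);q=P[k]
print(np.histogram(q[:,1]*1000,bins=np.arange(80,126,2)));
r=q[(q[:,1]>.099)&(q[:,1]<.111)];print('ring top z',np.percentile(r[:,2],95))
```

```text
[0.67239349 0.05577476 0.22883185] [ 0.12978997  0.55709091 -0.23555142] 14.25
(array([ 27,  32,  28,  27,  28,  27,  28,  27,  26,  86, 161, 173, 170,
       176, 179, 176, 165, 131, 115, 124, 125,  81]), array([ 80,  82,  84,  86,  88,  90,  92,  94,  96,  98, 100, 102, 104,
       106, 108, 110, 112, 114, 116, 118, 120, 122, 124]))
ring top z 0.14422522886836248
```

View pics/e.png

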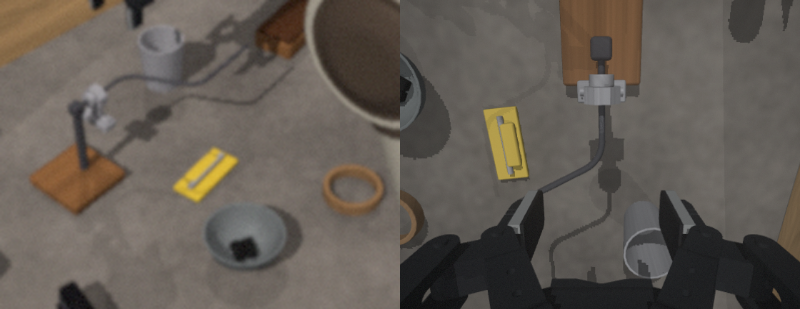

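The clip hangs on the rod with no visible gap to the collar. The ring starts at y ≈ 98.5 mm and runs straight into the collar. The ring top is at 144 mm, so the bore centre is about 2 mm below the rod's axis. The gripper touches nothing.

```bash
python3 -c "
from h import *
print(job_done())"
```

```text
the job is handed in; nothing more can be done
None
```

The ring clip now hangs on the copy holder's rod against the stop collar, and I handed the job in at about 14 s of the 72 s allowed.

I gripped the ring from above and threaded it onto the free end. I then followed the rod's true course round both bends, tracking it with the wrist camera. At the stop I felt contact, eased off, lowered the ring to hanging height, released it and retreated upward.

- **Forces:** readings stayed under about 2 N along the rod and reached about 3.7 N when the ring met the stop. The highest reading was about 6 N, when the fingers closed on the clip on the desk.
- **Final position:** the last wrist view shows no visible gap between ring and collar. The bore centre hangs about 2 mm below the rod's axis, within the 2.5 mm given.
- **Robot clear:** the gripper is clear of everything, and wrist force is about zero.
- **Other things on the desk:** I did not touch them. The bowl, cup, pencil case, clipboard clip, tape roll and stapler appear in the last pictures where they stood, though I checked this by eye only.
- **Disagreements:** the first top and side views differed by 2–3 mm on the clip and the rod, and by 3.5 degrees on the last straight's direction. I used the wrist camera instead; no check failed.

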